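Lay the lock-cylinder cradle down and push it to the bench stop

TASK

Get the cradle block ready for re-pinning a lock: push the standing block over onto its black back, so that it lies on the board with its groove facing up, then push it along the board until the end that used to be its top sits squarely against the red stop strip. Only push it, never lift it, and leave the other things on the bench where they are.

Things in the scene. Friction and masses are not known exactly. Their poses are not given: they have to be found in the camera images.
- cradle: Loose cradle block, 0.41 to 0.69 kg, standing on end on the board: 40 mm thick (its x), 60 wide (its y), 105 tall (its z). Origin: centre of its lower end; z runs to its upper end. x points out of the grooved face, -x out of the black rubber back. Lying on its back it is 40 mm high, x up, z towards its former top.
- cradle_groove (a point): Point on the grooved face near its top, on its centre line (20 mm out along x, 80 mm up along z from the block's origin): two blue strips, each 19 mm wide, along the side edges, and between them a bare metal groove 22 mm wide, 12 mm deep, over the whole length. It starts turned away from the stop strip within 20 degrees; pushed there, the block tips at some 21 degrees and falls on its back, top towards the strip.
- cradle_mid (a point): Centre of the cradle block, 52.5 mm up its z axis from its origin
- cradle_top (a point): Centre of the block's end face that is uppermost at the start, 105 mm up its z axis from its origin; this end goes against the stop strip
- board: Plywood bench board fixed to the bench, 320 mm (its x) by 420 mm (its y), 12 mm thick. Origin: centre of its underside, on the bench surface. Along its +x edge, the one farther from the robot, is a fixed red stop strip: 360 mm long (along y, centred), 24 mm wide, 18 mm high above the board; its face towards the board's -x, where the block goes, is at x = +130 mm.
- cylinder: Brass euro lock cylinder standing on its flange, 61 x 17 x 30 mm, loose on the left (+y) margin of the board; leave alone. Origin under its centre.
- blank: Flat key blank with a round red head, 70 x 26 x 5 mm, loose on the right (-y) margin of the board; leave alone. Origin under it, between head and tip.
- padlock: Brass padlock standing on the bench beside the board, 22 x 50 x 76 mm; leave alone. Origin under its centre.
- oil: Closed oil bottle, 48 mm across, 120 mm high, on the bench beside the board; leave alone. Origin under its centre.
- tin: Open steel bowl, 80 mm across, 35 mm high, on the bench beside the board; leave alone. Origin under its centre.
- spool: Orange drum, 52 mm across, 50 mm high, on the bench beside the board; leave alone. Origin under its centre.
- driver: Screwdriver, 170 mm, lying on the bench near the robot, left of the board; leave alone. Origin under its middle.
Mind the look-alikes: they are no part of the job. What is shaped like the cradle but orange, pink or purple is not meant.

How it is judged:
On the way, in this order (a step that is already met when the one before it is completed fails the run):
1. the block lies on its black back on the board, groove up (angle between cradle's own x axis and vertical below 0.08 rad and height (world z) of cradle_mid below 0.037 m), for 0.2 s.
2. the block's former top end is pushed squarely against the stop strip (all of step 1 and x of cradle_top in the frame of board above 0.125 m and angle between the z axis of cradle and the x axis of board, either way round below 0.07 rad and y of cradle_top in the frame of board between -0.14 and 0.14 m and linear speed of cradle below 0.01 m/s), for 0.2 s.
At the end, for the whole second after the job is handed in: The block lies at rest flat on its back on the board, groove up (within 0.08 rad), its former top end within 5 mm of the stop strip's face and square to it within 0.07 rad, and within the strip's length (all of step 2); the robot touches nothing.
It fails at once if the block is lifted (its centre rises more than 15 mm above where it passes when tipped over: 85 mm above the bench) (height (world z) of cradle_mid above 0.085 m).
It fails at once if the block is picked up after it lies down (its centre more than 46 mm above the bench while it lies flat within 0.15 rad) (angle between cradle's own x axis and vertical below 0.15 rad and height (world z) of cradle_mid above 0.046 m).
It fails at once if another thing on the bench (lock cylinder, key blank, padlock, oil bottle, bowl, spool or screwdriver) is moved more than 15 mm (distance of any of cylinder, blank, padlock, oil, tin, spool, driver from where it was at the start of the episode above 0.015 m).
It also fails if it takes over 48 s, if anything falls off the work surface, if the arm or the gripper's body presses on something with over 40 N, if the wrist force passes 120 N, or if a joint passes its speed limit or range.

ROBOT

A 6-joint arm with a two-finger parallel gripper is mounted at the origin on the work surface. World frame = base frame: x ahead of the robot, y to its left, z up, the work surface at z = 0. Lengths are in m, angles in rad, forces in N, time in s.
With the tool pointing down it reaches from about 0.4 to 0.825 m from the base axis. Payload 7 kg.
Tool frame: the origin (TCP) lies between the finger pads; the fingertips stand 22 mm ahead of it and the grasp point (between the pads) lies 3 mm ahead of it (arm.tip_reach is the distance from the TCP to the fingertips, in m); z points along the fingers, y is the line along which they close (so a half turn about z gives the same grasp; the last joint's range is limited). The gripper opens to 88 mm and grips with 3 to 60 N. Pads are 19 mm wide; open, the fingers measure 130 mm over their backs; the gripper's body (78 mm by 193 mm) begins 47 mm behind the grasp point.
Start: joints at [1.611, 0.359, 0.012, 0, -1.224, -0.288], TCP at [0.166, 0.654, 0.249] pointing down, gripper open.
Joint ranges: [-3.07, 3.07], [-1.43, 2.12], [-1.02, 1.25], [-3.03, 1.67], [-3.05, -0], [-3.03, 3.03]. Speed limits (rad/s): [2.39, 2.39, 3.01, 3.14, 3.14, 3.14].

INTERFACE

Orientations are given as [roll, pitch, yaw] about the fixed x, y, z axes, in that order (R = Rz(yaw) Ry(pitch) Rx(roll)).
In Python, from station import arm, viewer gives the robot as it stands. The module is installed in compiled form; this text tells all that it offers.
- The arm moves only by the tool apply_moves, never from a script. Its argument "commands" is a list that holds one entry, the list of rows, each a list of 5 numbers: the closure, from -1 (fully open) to 1 (shut), then the shift along the world's x, y, z as a fraction of full scale, then the turn about the world's z as a fraction of full scale. In form: [[[fingers, tx, ty, tz, yaw], ...]]. A call has 1 to 12 rows; each row shifts and turns the commanded pose from where the row before left it; what a row does not reach is not made up. Full scale, the value 1, is 20 cm for a shift and pi rad for a turn. A row lasts 1/10 s, in which the tool goes at most 50 mm and 8.59 degrees, less where a joint would pass 70% of its speed; a pose out of reach is approached as far as the arm can. A call with a number of a shift or a turn outside -1 to 1 is refused whole. A call with a gripper value outside its range is refused whole. The fingers move at their own pace and stop on an object; "force" is the grip in N (left out, the last holds). Time passes only in rows, so rows that do not move let the fingers close. It gives the time, the measured TCP pose, the force, the opening and the grip force at its end, in the units of the state.
- arm.get_state(): the state, without advancing time (a new reading comes with each control period).
- viewer.grab_frame(name): name is "side" or "top" or "wrist"; returns a dict with "image" (400x640x3 uint8, blue, green, red), "mtx" (3x3 intrinsics, pixels), "rvec" (rotation vector, rad) and "tvec" (3), from world to camera coordinates, as OpenCV has them. Camera axes: x right, y down, z forward; pixel columns grow to the right and rows downward; lengths in m; the calibration is good to about 2 mm. A picture is of the moment at which its call begins. There is no depth.
- arm.job_done(): hands the job in; it is judged then, once.
The state is a dict: "t": time; "q": joint angles; "qd": joint speeds; "joint_efforts": joint torques, N m; "eef_pos": TCP position; "ee_rot": TCP orientation; "force": force on the tool from outside, world axes, zero at the start; "moment": the same for the moment, N m; "width": finger opening in m; "gripper_force": force on a finger pad.
Only numpy, scipy, OpenCV 4.12 (cv2) and the standard library are available. Lean on these libraries where they do the work, as an engineer would, in place of code of your own. Each camera call takes 0.05 s, during which the arm holds its last target. There are 200 camera calls.

## Working session

There is one attempt and no reset: what is moved stays moved. The work goes in short steps, Python scripts to look and compute and a tool call to move; the robot and the scene stay as the last step left them, time stands still between calls to the robot, and variables do not carry over. Pictures are saved under pics/ and viewed, at most 10 in all, crops included, and the job is handed in when it is done.

Besides the shell and the picture viewer there is one more tool, called after "Emit:" as name(argument=value, ...), one argument or row to a line, values as JSON. apply_moves: Moves the arm, as the interface text tells. Shift numbers are shares of 20 cm and turn numbers shares of pi rad, none past 1 either way. Its arguments: {"type":"object","properties":{"commands":{"type":"array","items":{"type":"array","items":{"type":"array","items":{"type":"number"}}}},"force":{"type":"number"}},"required":["commands"]}

```bash
mkdir -p pics
cat > h.py <<'E'
import cv2, numpy as np
from station import arm, viewer
def grab(n, f):
    d=viewer.grab_frame(n); cv2.imwrite(f'pics/{f}.png',d['image']); np.savez(f'pics/{f}.npz',mtx=d['mtx'],rvec=d['rvec'],tvec=d['tvec']); return d
def ray(f,uv,z):
    d=np.load(f'pics/{f}.npz'); R=cv2.Rodrigues(d['rvec'])[0]; c=-R.T@d['tvec'].ravel()
    v=R.T@np.linalg.inv(d['mtx'])@np.array([uv[0],uv[1],1.]); return c+v*(z-c[2])/v[2]
E
python3 - <<'E'
from h import *
grab('top','top0'); grab('side','side0'); print(arm.get_state())
E
```

```text
{'t': 0.1, 'q': array([ 1.61109827e+00,  3.59310056e-01,  1.11511910e-02, -2.84916307e-04,
       -1.22412980e+00, -2.88150466e-01]), 'qd': array([ 4.10144780e-05, -2.82150560e-03,  2.19144156e-03,  1.74658165e-03,
        1.59850768e-04, -1.02744730e-03]), 'joint_efforts': array([-8.46014300e-04, -5.84161699e+01,  2.93753546e+01,  7.01555237e+00,
        1.01990972e-02, -4.98977806e-05]), 'eef_pos': array([0.16548969, 0.65397361, 0.2477243 ]), 'ee_rot': array([ 3.14008572e+00, -1.67314622e-04, -2.47945402e-01]), 'force': array([ 0.47841516, -0.11710943, -0.55614522]), 'moment': array([ 0.00751744,  0.06037296, -0.06264069]), 'gripper_force': 0.0, 'width': 0.08742377639203495}
```

View pics/top0.png

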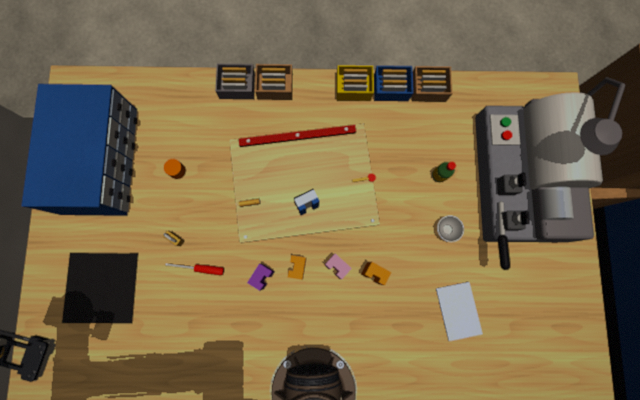

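View pics/side0.png

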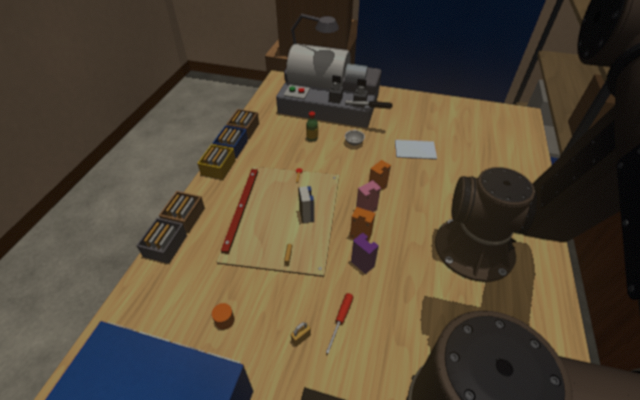

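The cradle is the blue-striped block at about (306,202) in the top view and (306,203) in the side view. The look-alikes are purple (261,276), orange (297,266), pink (337,265) and orange (376,271). They have the wrong colours and stand off the board. I'll confirm this in an enlarged crop.

Run:
```python
from h import *
im=cv2.imread('pics/top0.png')[110:260,220:400]
cv2.imwrite('pics/c1.png',cv2.resize(im,None,fx=4.4,fy=4,interpolation=cv2.INTER_CUBIC)[:600])
im=cv2.imread('pics/top0.png')[180:225,280:340]
cv2.imwrite('pics/c2.png',cv2.resize(im,None,fx=10,fy=10,interpolation=cv2.INTER_CUBIC))
```

```text
(no output)
```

View pics/c1.png

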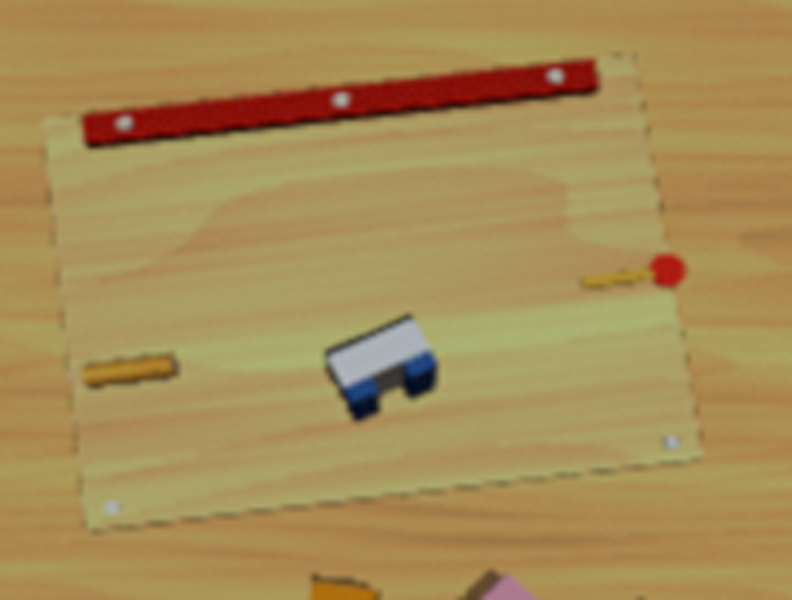

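View pics/c2.png

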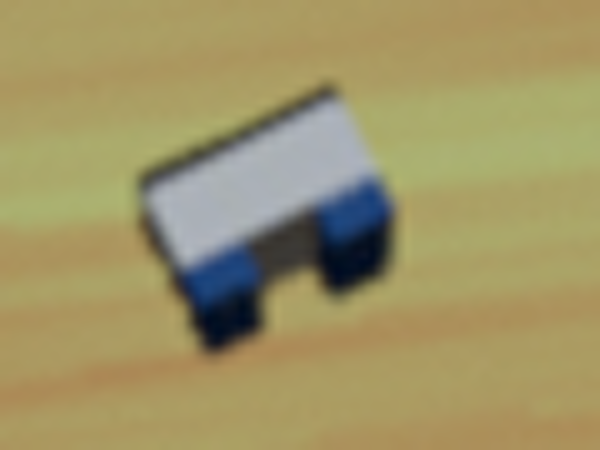

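The crop confirms the cradle: pale top, blue strips with a groove on the robot-facing side, and a black back towards the strip. Next I'll compute the poses.

Run:
```python
from h import *
np.set_printoptions(precision=4,suppress=True)
c2=lambda p:(280+(p[0]+.5)/10-.5,180+(p[1]+.5)/10-.5)
c1=lambda p:(220+p[0]/4.4,110+p[1]/4)
for n,p in dict(BL=(140,185),BR=(333,86),FR=(392,215),FL=(200,310)).items(): print(n,ray('top0',c2(p),.117))
P=[ray('top0',c2(p),.117)[:2] for p in((140,185),(333,86),(392,215),(200,310))]
for i in range(4): print(np.linalg.norm(P[i]-P[i-1]))
print('mid',np.mean(P,0))
for i,j in((0,1),(3,2)):
  d=P[i]-P[j]; print('yaw of lateral(y)',np.degrees(np.arctan2(-d[0],d[1])))
B=[ray('top0',c1(p),.012)[:2] for p in((45,120),(633,55),(700,458),(92,528))]
print(B,np.mean(B,0)); d=(B[0]-B[1]); e=B[3]-B[2]
for d in(d,e,): print(np.linalg.norm(d),np.degrees(np.arctan2(-d[0],d[1])))
for d in (B[0]-B[3],B[1]-B[2]): print(np.linalg.norm(d),np.degrees(np.arctan2(d[1],d[0])))
S=[ray('top0',c1(p),.02)[:2] for p in((88,145),(598,93))]; d=S[0]-S[1]; print(S,np.linalg.norm(d),np.degrees(np.arctan2(-d[0],d[1])))
for n,p in dict(cyl=(130,370),blank=(630,275),orange=(340,580)).items(): print(n,ray('top0',c1(p),.02))
for p in ((261,276),(297,266),(337,265),(376,271)): print(ray('top0',p,.06))
```

```text
BL [0.5272 0.0597 0.117 ]
BR [0.5555 0.007  0.117 ]
FR [ 0.5195 -0.0095  0.117 ]
FL [0.4927 0.0428 0.117 ]
0.03847311491283756
0.05980907733554183
0.039572959233652505
0.058733399071265555
mid [0.5237 0.025 ]
yaw of lateral(y) 28.18041288669331
yaw of lateral(y) 27.15773987139447
[array([0.7262, 0.2626]), array([ 0.7836, -0.1502]), array([ 0.4686, -0.1914]), array([0.4134, 0.2173])] [0.5979 0.0346]
0.4167007377611867 7.9204161045957955
0.41249498799327355 7.692900989396089
0.3160625591031716 8.223583185260628
0.31770622838809176 7.4629486149404265
[array([0.704 , 0.2303]), array([ 0.7495, -0.1242])] 0.35734803423224154 7.322131412970311
cyl [0.5302 0.195  0.02  ]
blank [ 0.6061 -0.1447  0.02  ]
orange [0.3763 0.0506 0.02  ]
[0.3158 0.1494 0.06  ]
[0.3441 0.0495 0.06  ]
[ 0.3476 -0.0628  0.06  ]
[ 0.3318 -0.1722  0.06  ]
```

Sizes check out (39 × 59 mm top, 417 × 316 mm board). The block centre is (0.524, 0.025) and it falls along 27.6°. The board is at 7.7°, so after the fall there are about 87 mm left to the strip.

Emit:
apply_moves(
  commands=[
    [[1, 0.142, -0.177, 0, 0.0232], [1, 0.142, -0.177, 0, 0.0232], [1, 0.142, -0.177, 0, 0.0232], [1, 0.142, -0.177, 0, 0.0232], [1, 0.142, -0.177, 0, 0.0232], [1, 0.142, -0.177, 0, 0.0232], [1, 0.142, -0.177, 0, 0.0232], [1, 0.142, -0.177, 0, 0.0232], [1, 0.142, -0.177, 0, 0.0232], [1, 0.142, -0.177, 0, 0.0232]],
  ],
)

```text
t: 1.1
eef_pos: [0.4502, 0.2987, 0.2485]
ee_rot: [-3.142, 0.0, 0.484]
force: [0.8, 0.9, 0.6]
width: 0.0134
gripper_force: 0.0
```

Emit:
apply_moves(
  commands=[
    [[1, 0.015, -0.186, 0, 0], [1, 0.015, -0.186, 0, 0], [1, 0.015, -0.186, 0, 0], [1, 0.015, -0.186, 0, 0], [1, 0.015, -0.186, 0, 0], [1, 0.015, -0.186, 0, 0], [1, 0.015, -0.186, 0, 0], [1, 0.015, -0.186, 0, 0], [1, 0, 0, 0, 0], [1, 0, 0, 0, 0]],
  ],
)

```text
t: 2.1
eef_pos: [0.4734, 0.0019, 0.2484]
ee_rot: [-3.141, 0.0, 0.479]
force: [-0.1, 0.1, -0.2]
width: 0.0005
gripper_force: 0.0
```

Emit:
apply_moves(
  commands=[
    [[1, 0.0065, -0.0125, -0.164, 0], [1, 0, 0, -0.164, 0], [1, 0, 0, -0.164, 0], [1, 0, 0, -0.164, 0], [1, 0, 0, 0, 0], [1, 0, 0, 0, 0], [1, 0.033, 0.0175, 0, 0], [1, 0.033, 0.0175, 0, 0], [1, 0.022, 0.0116, 0, 0], [1, 0.022, 0.0116, 0, 0], [1, 0.022, 0.0116, 0, 0]],
  ],
)

```text
t: 3.2
eef_pos: [0.5014, 0.0142, 0.1176]
ee_rot: [-3.142, 0.0, 0.481]
force: [-1.6, -1.1, 0.7]
width: 0.0003
gripper_force: 0.9
```

Run:
```python
from h import *
a=grab('top','top1')['image'][170:230,270:350]; b=grab('side','side1')['image'][160:240,265:365]
a=cv2.resize(a,(560,420),interpolation=2); b=cv2.resize(b,(525,420),interpolation=2)
cv2.imwrite('pics/m1.png',cv2.resize(np.hstack([a,b]),(800,310)))
```

```text
(no output)
```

View pics/m1.png

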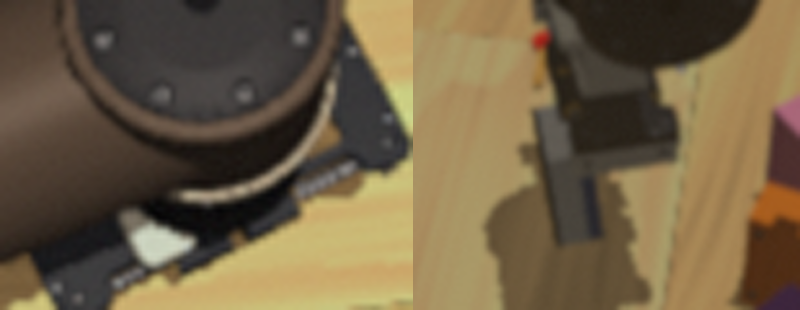

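The block still stands, at (575,185) in the right-hand panel, with the fingers just touching its grooved face at about 2 N. I'll keep tipping.

Emit:
apply_moves(
  commands=[
    [[1, 0.022, 0.0116, 0, 0], [1, 0.022, 0.0116, 0, 0], [1, 0.022, 0.0116, 0, 0], [1, 0.022, 0.0116, 0, 0], [1, 0.022, 0.0116, 0, 0], [1, 0.022, 0.0116, 0, 0], [1, 0.022, 0.0116, 0, 0], [1, 0.022, 0.0116, 0, 0], [1, 0, 0, 0, 0], [1, 0, 0, 0, 0], [1, 0, 0, 0, 0]],
  ],
)

```text
t: 4.4
eef_pos: [0.5362, 0.0327, 0.1173]
ee_rot: [-3.142, 0.0, 0.481]
force: [0.2, 0.2, -1.1]
width: 0.0004
gripper_force: 0.0
```

Run:
```python
from h import *
a=grab('top','top2')['image'][170:230,270:350]; b=grab('side','side2')['image'][160:240,265:365]
a=cv2.resize(a,(560,420),interpolation=2); b=cv2.resize(b,(525,420),interpolation=2)
cv2.imwrite('pics/m2.png',cv2.resize(np.hstack([a,b]),(800,310)))
```

```text
(no output)
```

View pics/m2.png

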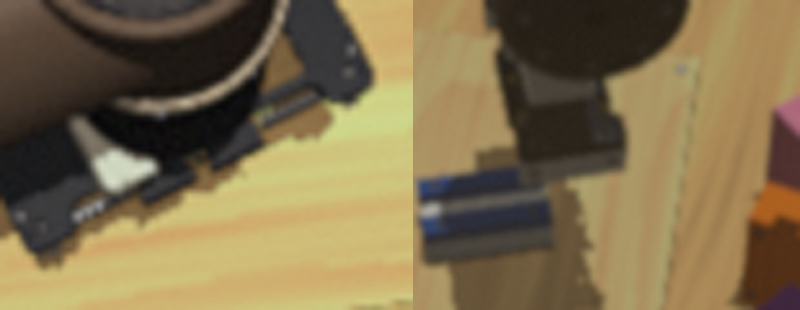

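The block now lies on its back with the blue strips and groove up, its lower end near (551,225) in the right-hand panel. I'll back off and open the fingers to about 20 mm for a wide pushing face, then measure the lower end.

Emit:
apply_moves(
  commands=[
    [[0.55, -0.06, -0.031, 0, 0], [0.55, -0.06, -0.031, 0, 0], [0.55, -0.06, -0.031, 0, 0], [0.55, -0.06, -0.031, 0, 0], [0.55, 0, 0, 0, 0], [0.55, 0, 0, 0, 0]],
  ],
)

```text
t: 5.1
eef_pos: [0.4884, 0.0078, 0.1178]
ee_rot: [3.141, -0.001, 0.481]
force: [0.3, -0.0, 0.3]
width: 0.0197
gripper_force: 0.0
```

Run:
```python
from h import *
b=grab('side','side3')['image'][165:240,240:340]
cv2.imwrite('pics/m3.png',cv2.resize(b,(800,600),interpolation=2))
```

```text
(no output)
```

View pics/m3.png

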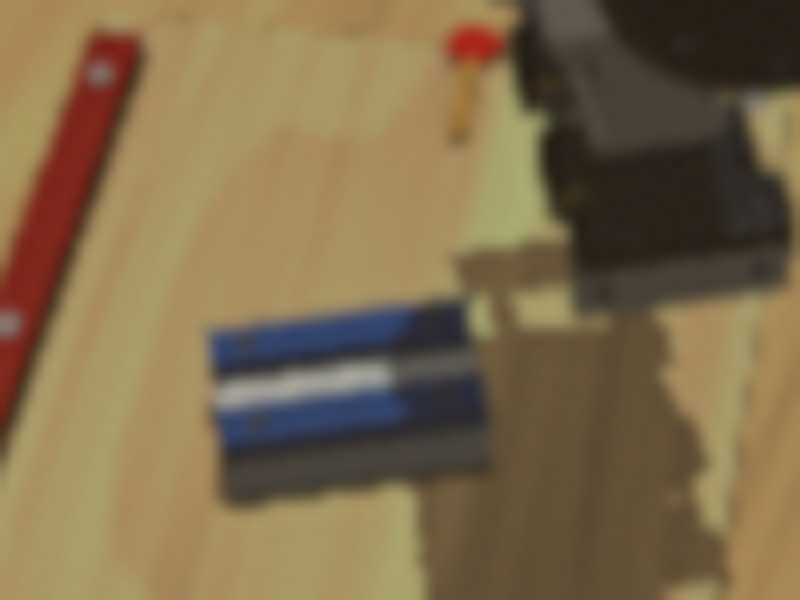

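The block's top corners are at (210,330), (465,300), (488,422) and (222,455) in the crop. Its lower end faces the robot on the right.

Run:
```python
from h import *
np.set_printoptions(precision=4,suppress=True)
c=lambda p:(240+(p[0]+.5)/8-.5,165+(p[1]+.5)/8-.5)
P=np.array([ray('side3',c(p),.052)[:2] for p in((210,330),(465,300),(488,422),(222,455))]); print(P)
for i in range(4): print(np.linalg.norm(P[i]-P[i-1]))
top=(P[0]+P[3])/2; bot=(P[1]+P[2])/2; d=top-bot; th=np.degrees(np.arctan2(d[1],d[0]))
print('top',top,'bot',bot,'yaw',th)
S=np.array([ray('side3',c(p),.012)[:2] for p in((145,50),(8,450))]); d=S[1]-S[0]; print(S,'strip yaw',np.degrees(np.arctan2(-d[0],d[1])))
n=np.array([np.cos(.134),np.sin(.134)])
print('strip n-dist',S@n, 'from top view',np.array([.598,.035])@n+.13,'block top',P[[0,3]]@n)
```

```text
[[0.6487 0.0538]
 [0.556  0.0107]
 [0.5279 0.0691]
 [0.6211 0.1127]]
0.0651009268522642
0.10226255937008968
0.06478996128343942
0.1029452008618524
top [0.6349 0.0832] bot [0.5419 0.0399] yaw 24.9980824727863
[[ 0.7552 -0.13  ]
 [ 0.7202  0.104 ]] strip yaw 8.509858380677173
strip n-dist [0.7311 0.7276] from top view 0.7273151617625296 block top [0.6501 0.6306]
```

Emit:
apply_moves(
  commands=[
    [[0.55, -0.003, 0.006, -0.195, 0], [0.55, 0, 0, -0.195, 0], [0.55, 0, 0, 0, 0], [0.55, 0, 0, 0, 0], [0.55, 0.044, 0.023, 0, 0], [0.55, 0.044, 0.023, 0, 0], [0.55, 0.044, 0.023, 0, 0], [0.55, 0.044, 0.023, 0, 0], [0.55, 0.022, 0.0116, 0, 0], [0.55, 0.022, 0.0116, 0, 0], [0.55, 0.022, 0.0116, 0, 0]],
  ],
)

```text
t: 6.25
eef_pos: [0.5343, 0.0335, 0.0389]
ee_rot: [-3.141, 0.005, 0.48]
force: [-6.3, -5.7, 6.2]
width: 0.0197
gripper_force: 3.8
```

Emit:
apply_moves(
  commands=[
    [[0.55, 0.0257, 0.0155, 0, -0.011], [0.55, 0.0257, 0.0155, 0, -0.011], [0.55, 0.0257, 0.0155, 0, -0.011], [0.55, 0.0257, 0.0155, 0, -0.011], [0.55, 0.0257, 0.0155, 0, -0.011], [0.55, 0.028, 0.0108, 0, -0.011], [0.55, 0.028, 0.0108, 0, -0.011], [0.55, 0.028, 0.0108, 0, -0.011], [0.55, 0.028, 0.0108, 0, -0.011], [0.55, 0.028, 0.0108, 0, -0.01], [0.55, 0, 0, 0, 0]],
  ],
)

```text
t: 7.35
eef_pos: [0.5892, 0.0606, 0.0387]
ee_rot: [3.141, 0.002, 0.138]
force: [-2.5, 0.4, 0.8]
width: 0.02
gripper_force: 1.2
```

Run:
```python
from h import *
b=grab('side','side4')['image'][165:240,230:330]
cv2.imwrite('pics/m4.png',cv2.resize(b,(800,600),interpolation=2))
```

```text
(no output)
```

View pics/m4.png

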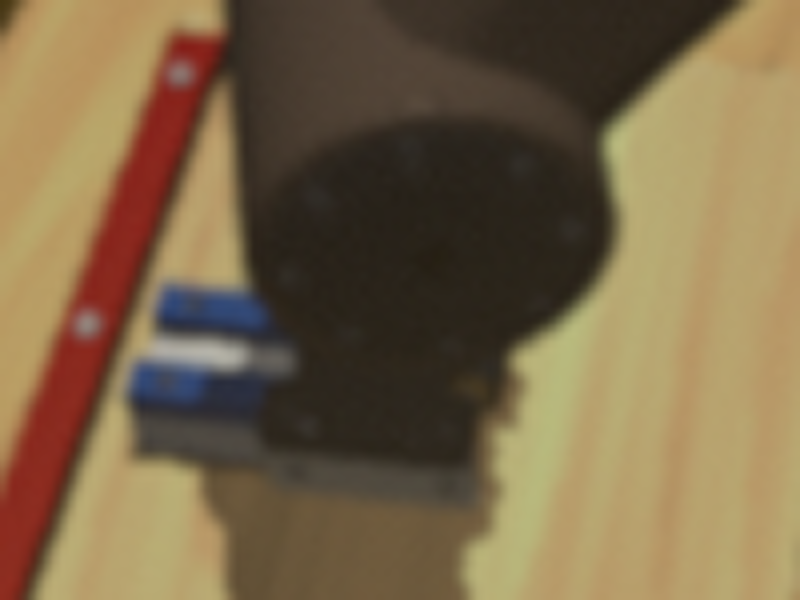

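The block is nearly square: its end runs from (160,290) to (132,370), parallel to the strip, and about 20 mm remain. I'll push straight along the board.

Emit:
apply_moves(
  commands=[
    [[0.55, 0.022, 0.003, 0, 0], [0.55, 0.022, 0.003, 0, 0], [0.55, 0.022, 0.003, 0, 0], [0.55, 0.022, 0.003, 0, 0], [0.55, 0, 0, 0, 0]],
  ],
)

```text
t: 7.9
eef_pos: [0.6086, 0.0634, 0.0394]
ee_rot: [-3.142, -0.001, 0.139]
force: [-1.1, -0.1, -0.4]
width: 0.0194
gripper_force: 0.5
```

Emit:
apply_moves(
  commands=[
    [[0.55, 0.007, 0.001, 0, 0], [0.55, 0.007, 0.001, 0, 0], [0.55, 0, 0, 0, 0]],
  ],
)

```text
t: 8.2
eef_pos: [0.6092, 0.0634, 0.0394]
ee_rot: [3.141, 0.002, 0.138]
force: [-7.6, -0.3, 4.2]
width: 0.02
gripper_force: 3.4
```

Emit:
apply_moves(
  commands=[
    [[0.55, 0.01, 0.0013, 0, 0], [0.55, 0.01, 0.0013, 0, 0], [0.55, 0, 0, 0, 0], [0.55, 0, 0, 0, 0]],
  ],
)

```text
t: 8.6
eef_pos: [0.6093, 0.0632, 0.0391]
ee_rot: [3.141, 0.009, 0.138]
force: [-20.0, 2.9, 13.4]
width: 0.0197
gripper_force: 9.9
```

The block no longer moves at 20 N, so it is seated. I'll back straight off, lift clear and check.

Emit:
apply_moves(
  commands=[
    [[0.55, -0.02, -0.003, 0, 0], [0.55, -0.02, -0.003, 0, 0], [0.55, -0.1, -0.013, 0, 0], [0.55, -0.15, -0.02, 0, 0], [0.55, -0.15, -0.02, 0, 0], [0.55, 0, 0, 0.2, 0], [0.55, -0.1, 0, 0.2, 0], [0.55, -0.1, 0, 0.2, 0], [0.55, 0, 0.2, 0.2, 0], [0.55, 0, 0.2, 0, 0], [0.55, 0, 0.2, 0, 0], [0.55, 0, 0.2, 0, 0]],
  ],
)

```text
t: 9.8
eef_pos: [0.4871, 0.2099, 0.1963]
ee_rot: [-3.139, -0.004, 0.139]
force: [0.3, -0.6, -0.3]
width: 0.0196
gripper_force: 0.0
```

Run:
```python
from h import *
b=grab('side','side5')['image'][165:240,220:320]; grab('top','top5')
cv2.imwrite('pics/m5.png',cv2.resize(b,(800,600),interpolation=2))
```

```text
(no output)
```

View pics/m5.png

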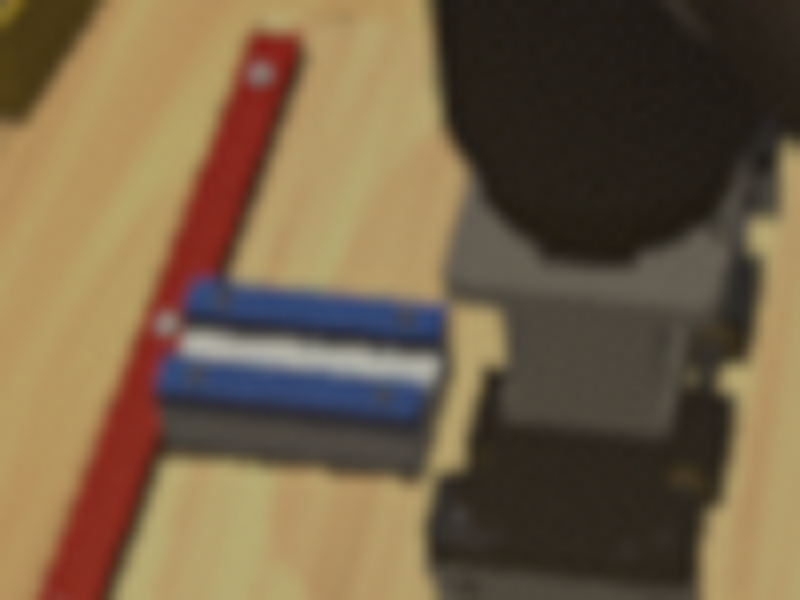

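The block lies flat, groove up, with its end against the strip from (187,280) to (157,385). I'll check squareness numerically.

Run:
```python
from h import *
np.set_printoptions(precision=4,suppress=True)
c=lambda p:(220+(p[0]+.5)/8-.5,165+(p[1]+.5)/8-.5)
P=np.array([ray('side5',c(p),.052)[:2] for p in((187,278),(445,306),(424,418),(157,388))]); print(P)
g=lambda d:np.degrees(np.arctan2(d[1],d[0]))
print('long sides',g(P[0]-P[1]),g(P[3]-P[2]),'ends',g(P[3]-P[0])-90,g(P[2]-P[1])-90)
B=np.array([ray('side5',c(p),.012)[:2] for p in((162,450),(415,474))]); print('base side',g(B[0]-B[1]))
S=np.array([ray('side5',c(p),.03)[:2] for p in((302,40),(100,580))]); print('strip',g(S[1]-S[0])-90)
n=np.array([np.cos(.136),np.sin(.136)]); print(P@n,S@n)
im=cv2.imread('pics/top5.png')[120:220,270:350]; cv2.imwrite('pics/m6.png',cv2.resize(im,(480,600),interpolation=2))
```

```text
[[0.7302 0.0476]
 [0.6244 0.0335]
 [0.6121 0.0909]
 [0.7181 0.1051]]
long sides 7.595984617402975 7.61612085917574 ends 11.928850183832154 12.158908289140328
base side 8.99788332750985
strip 7.377684645541578
[0.7299 0.6232 0.6187 0.7257] [0.7268 0.729 ]
```

View pics/m6.png

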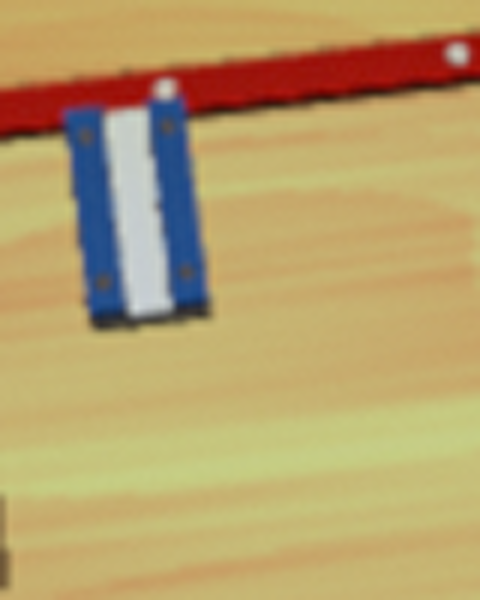

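The top view shows the block square against the strip, with its end edge from (65,110) to (185,98). Its long sides read 7.6° and the strip 7.4°, and the end is at the strip's face.

```bash
python3 -c "
from station import arm
print(arm.job_done())"
```

```text
the job is handed in; nothing more can be done
None
```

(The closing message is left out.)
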